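Bring the sample vial round to the reader and start the reading

ROBOT

A 6-joint arm with a two-finger parallel gripper is mounted at the origin on the work surface. World frame = base frame: x ahead of the robot, y to its left, z up, the work surface at z = 0. Lengths are in mm, angles in rad, forces in N, time in s.
With the tool pointing down it reaches from about 250 to 850 mm from the base axis. Payload 12.5 kg.
Tool frame: the origin (TCP) lies on the centre line of the jaws, within the pads' length; the fingertips stand 11 mm ahead of it and the grasp point (between the pads) lies 8 mm behind it; z points along the fingers, y is the line along which they close (so a half turn about z gives the same grasp; the last joint's range is limited). The gripper opens to 93 mm and grips with 3 to 60 N. Pads are 15 mm wide; open, the fingers measure 128 mm over their backs; the gripper's body (75 mm by 188 mm) begins 65 mm behind the grasp point.
Start: joints at [-1.348, 0.351, 1.652, -0, 1.139, -0.085], TCP at [166.649, -524.13, 229.633] pointing down, gripper open.
Joint ranges: [-2.75, 2.75], [-0.79, 2.1], [0.01, 2.65], [-1.57, 4.71], [0.07, 3.14], [-2.87, 2.87]. Speed limits (rad/s): [2.22, 2.22, 2.79, 3.14, 3.14, 3.14].

INTERFACE

Orientations are given as a unit quaternion [x, y, z, w].
In Python, from bench import r gives the robot as it stands. The module is installed in compiled form; this text tells all that it offers.
- The arm moves only by the tool move_arm, never from a script. Its argument "targets" is a list of rows, each a list of 3 entries, a list of its own where there are three numbers: the shift along the tool's x, y, z in units of 60 mm (1.0 is 60 mm), then the turn, a rotation vector about the tool's x, y, z in units of 6 degrees (1.0 is 6 degrees), then the finger opening in mm, from 0 to 93. A call has 1 to 10 rows; each row shifts and turns the commanded pose from where the row before left it, along the tool's axes as they then stand; what a row does not reach is not made up. A row lasts 1/8 s, in which the tool goes at most 62.5 mm and 10.7 degrees, less where a joint would pass 70% of its speed; a pose out of reach is approached as far as the arm can. A call is refused whole if a number of a shift passes 1 or a number of a turn 1, either way. A call with a gripper value outside its range is refused whole. The fingers move at their own pace and stop on an object; the grip force is fixed at half the most. Time passes only in rows, so rows that do not move let the fingers close. It gives the time, the measured TCP pose, the force, the opening and the grip force at its end, in the units of the state.
- r.sense(): the state, without advancing time (a new reading comes with each control period).
- r.camera(name): name is "side" or "top" or "wrist"; returns a dict with "frame" (400x640x3 uint8, red, green, blue), "fovy" (degrees; the focal length in pixels is half the picture's height over the tangent of half this angle, whatever the lens; pixels are square), "cx", "cy" (the principal point, pixels), "origin" and "orientation" of the camera in the world; the wrist camera has in their place "T_tool_cam" (4x4, takes a point from camera to tool coordinates, whose origin is the TCP and whose axes are the flange's). Camera axes: x right, y up, looking along -z (the intrinsics and any distortion apply to the point x, -y, -z); pixel columns grow to the right and rows downward; lengths in mm; the calibration is good to about 2 mm. A picture is of the moment at which its call begins: read the wrist's pose just before it. There is no depth.
- r.hand_in(): hands the job in; it is judged then, once.
The state is a dict: "time_s": time; "qpos": joint angles; "qvel": joint speeds; "effort": joint torques, N m; "eef_pos": TCP position; "orientation": TCP orientation; "ft_force": force on the tool from outside, world axes, zero at the start; "wrist_torque": the same for the moment, N m; "width": finger opening in mm; "finger_force": force on a finger pad.
Only numpy, scipy, OpenCV 4.12 (cv2) and the standard library are available. Lean on these libraries where they do the work, as an engineer would, in place of code of your own. Each camera call takes 0.05 s, during which the arm holds its last target. There are 200 camera calls.

TASK

With one finger, push on an arm of the little carousel to turn it until the vial it carries stands squarely in front of the reader's window, then press the key on top of the reader and let it go. Leave the vial in its cup and do not touch it, and leave the other things on the bench where they stand.

Things in the scene. Friction and masses are not known exactly. Their poses are not given: they have to be found in the camera images.
- reader: Fixed bench reader with the carousel's foot. Origin on the carousel's upright axis, at bench level; +x points from the axis to the middle of the window. Foot: grey disc 124 mm across, 30 high. White housing 130 x 130, 115 high, x = 145 to 275 mm, dark screen at the back of its top. Window: dark, 34 wide, on its face at x = 145, between two grey cheeks 105 high reaching forward to x = 136.
- window_spot (a point): The place in front of the window: the point (115, 0, 57) mm in the reader's frame, where the centre of the vial's underside belongs. Axes as reader. A flat grey tongue, 36 mm wide, 12 high, lies on the bench from the foot to the window, under this spot.
- carousel: Four equal arms on a 48 mm hub (top 82 mm up), turning endlessly about the reader's axis; friction 0.12 N m, stays where left. Origin on the axis, 30 mm up; turns with the arms, which run along +-x and +-y: aluminium bars 14 mm wide, 62 to 78 mm above bench, bare from 25 to 97 mm off the axis. At each end a grey cup 34 mm across, centre 115 mm off, 52 to 87 mm up.
- vial: The one vial in the carousel: amber glass, white cap, 23 mm across, 55 mm tall, 30 g, loose in a 26 mm wide cup, always the cup on the carousel's +x arm; it stands out 25 mm above the cup's rim (top 112 mm above the bench). Origin at the centre of its underside, z up.
- key_top (a point): Centre of the top of the reader's spring key, a round white button 26 mm across on the housing's top, near the front (178 mm from the axis along the reader's x), 137 mm above the bench when released. Pressed straight down it travels 6 mm, at most 4 N, and springs back.
- key (a joint): How far the key is down, in m: 0 released, 0.006 fully pressed; 0.004 counts as pressed.
- spare_vial: Bystander: another such vial (23 mm across, 55 mm tall) standing on the bench, right of the work. Origin at the centre of its underside.
- reagent_bottle: Bystander: bottle 60 mm across, about 130 mm tall, standing on the bench, right of the work. Origin at the centre of its underside.
- tube_rack: Bystander: steel rack 220 x 70 mm with four capped tubes, 108 mm tall in all, left of the work. Origin at the centre of its underside, x along its length.
Things that resemble listed ones, but are neither listed nor needed, are in the scene too. Leave any pink, purple or yellow look-alike of the vial alone.

How it is judged (in metres and radians):
On the way, in this order (a step that is already met when the one before it is completed fails the run):
1. a finger pushes on the carousel (contact force between the fingers and carousel above 0.3 N), for 0.02 s.
2. the vial is in front of the window and the carousel has stopped (horizontal distance between vial and window_spot below 0.01 m and angular speed of carousel below 0.1 rad/s), for 0.2 s.
3. the key is pressed with the vial in place (horizontal distance between vial and window_spot below 0.01 m and value of joint key above 0.004 m), for 0.05 s.
At the end, for the whole second after the job is handed in: The vial's underside centre is within 10 mm, level, of window_spot, the vial upright (0.2 rad) and seated in its cup, vial and carousel at rest, the key up again (under 2 mm), the three bystanders within 20 mm of where they stood (horizontal distance between vial and window_spot below 0.01 m and z of vial in the frame of window_spot between -0.005 and 0.006 m and angle between vial's own z axis and vertical below 0.2 rad and linear speed of vial below 0.02 m/s and angular speed of carousel below 0.05 rad/s and value of joint key below 0.002 m and distance of each of spare_vial, reagent_bottle, tube_rack from where it was at the start of the episode below 0.02 m); the robot touches nothing.
It fails at once if the robot touches the vial (contact force between any of the fingers, the arm and vial above 0.3 N).
It fails at once if the vial is lifted or tipped in its cup (z of vial in the frame of window_spot above 0.01 m or angle between vial's own z axis and vertical above 0.35 rad).
It fails at once if the key is pressed while the vial is not at the window (value of joint key above 0.004 m and horizontal distance between vial and window_spot above 0.012 m).
It fails at once if a bystander is shifted, lifted or tipped (distance of any of spare_vial, reagent_bottle, tube_rack from where it was at the start of the episode above 0.02 m or angle between any of spare_vial, reagent_bottle, tube_rack's own z axis and vertical above 0.3 rad).
It also fails if it takes over 54 s, if anything falls off the work surface, if the arm or the gripper's body presses on something with over 40 N, if the wrist force passes 120 N, or if a joint passes its speed limit or range.

## Working session

There is one attempt and no reset: what is moved stays moved. The work goes in short steps, Python scripts to look and compute and a tool call to move; the robot and the scene stay as the last step left them, time stands still between calls to the robot, and variables do not carry over. Pictures are saved under pics/ and viewed, at most 10 in all, crops included, and the job is handed in when it is done.

Besides the shell and the picture viewer there is one more tool, called after "Call:" in YAML: its name, and indented under it one key for each argument. move_arm: Moves the arm, as the interface text tells. Its arguments: {"type":"object","properties":{"targets":{"type":"array","items":{"type":"array"}}},"required":["targets"]}

```bash
mkdir -p pics
python3 - <<'E'
from bench import r
import cv2,json
s=r.sense();print(s['time_s'],s['eef_pos'],s['orientation'],s['width'])
for n in("top","side"):
    c=r.camera(n);cv2.imwrite(f"pics/{n}0.png",c["frame"][:,:,::-1]);print({k:v for k,v in c.items() if k!="frame"})
E
```

```text
0.0 [ 166.55659834 -523.82632308  229.10479741] [ 9.88184589e-01  1.53267317e-01 -4.66659467e-05 -5.88132588e-04] 93.04063712992038
{'fovy': 45.739016716250646, 'cx': 314.52055027049823, 'cy': 203.18142909385224, 'origin': array([ 404.4868126 ,  -26.42017943, 1514.73490685]), 'orientation': array([-0.05276429,  0.03860838,  0.71237972, -0.69874205])}
{'fovy': 49.8711024953608, 'cx': 328.53969146145755, 'cy': 200.57266426733733, 'origin': array([ 413.39353673, -927.38920481,  657.69143826]), 'orientation': array([ 0.48932497, -0.03416092, -0.0790859 ,  0.86783612])}
```

View pics/top0.png

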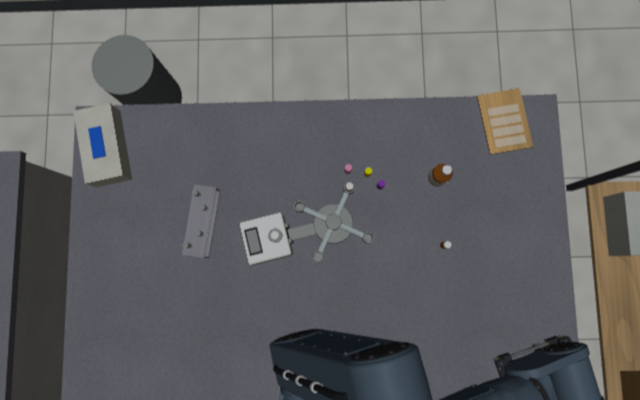

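View pics/side0.png

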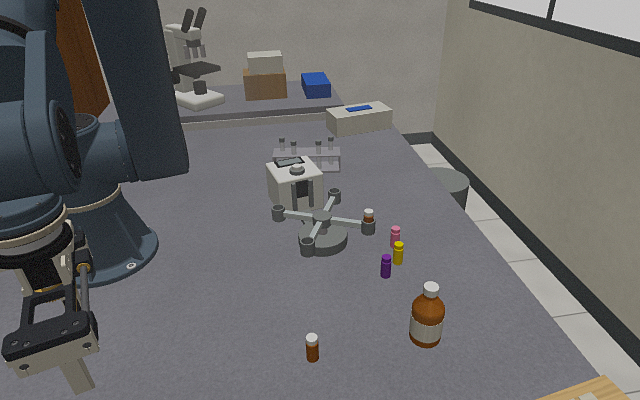

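Top view: carousel hub at (333,223), key at (275,235), and a white-capped vial in the cup at (349,187). What could be taken for the vial: the spare vial at (447,245), pink at (348,168), yellow at (368,171), purple at (381,184) and the bottle cap at (447,170). I choose (349,187): white cap, amber glass, and in a cup. The side view shows it at (368,216), which agrees.

```bash
cat > h.py <<'E'
import numpy as np,cv2
from scipy.spatial.transform import Rotation as R
def K(c): 
    f=200/np.tan(np.radians(c["fovy"]/2)); return f
def cast(c,px,z):
    f=K(c); d=R.from_quat(c["orientation"]).apply([(px[0]-c["cx"])/f,-(px[1]-c["cy"])/f,-1])
    return c["origin"]+d*(z-c["origin"][2])/d[2]
def proj(c,p):
    f=K(c); q=R.from_quat(c["orientation"]).inv().apply(np.array(p,float)-c["origin"])
    return np.array([c["cx"]+f*q[0]/-q[2],c["cy"]-f*q[1]/-q[2]])
E
python3 - <<'E'
from bench import r
from h import *
c=r.camera("top");im=c["frame"][:,:,::-1].copy()
cv2.imwrite("pics/crop1.png",cv2.resize(im[150:280,220:400],None,fx=4.4,fy=4.4,interpolation=cv2.INTER_CUBIC))
for n,p,z in[("hub",(333,223),82),("vial",(349,187),112),("cupA",(300,207),87),("cupB",(318,257),87),("cupC",(368,239),87),("key",(275,235),137),("spare",(447,245),55),("bottle",(447,170),130),("pink",(348,168),55),("yel",(368,171),55),("pur",(381,184),55)]: print(n,cast(c,p,z).round(0)[:2])
E
```

```text
hub [529. -54.]
vial [ 634. -104.]
cupA [580.  45.]
cupB [428.  -7.]
cupC [ 479. -158.]
key [493. 116.]
spare [ 458. -401.]
bottle [ 676. -393.]
pink [ 703. -106.]
yel [ 693. -168.]
pur [ 651. -207.]
```

View pics/crop1.png

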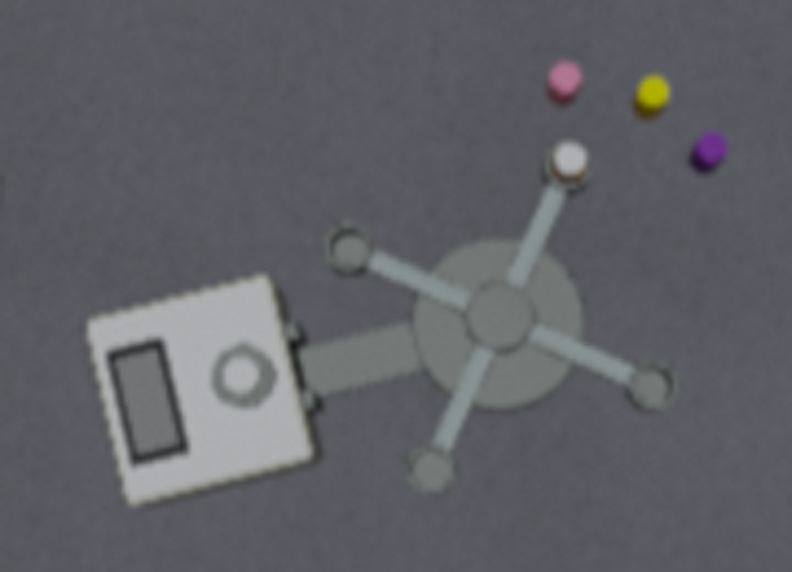

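Measured checks: the two cup diagonals cross at about (530,-56), the arms come out at about 113 mm (115 given), and axis to key is 176 mm (178 given). The reader's x points at about 102° and the vial arm at about -25.5°, so the carousel has to turn about +128° CCW. I will push the arm at 243° (cup C) with the closed finger from its clockwise side, which stays well away from the vial and the reader.

Call:
move_arm:
  targets:
    - [[0,0,0],[0,0,0.98],0]
    - [[0,0,0],[0,0,0.98],0]
    - [[0,0,0],[0,0,0.98],0]
    - [[0.5,-0.7,0],[0,0,0],0]
    - [[0.5,-0.7,0],[0,0,0],0]
    - [[0.5,-0.7,0],[0,0,0],0]
    - [[0.5,-0.7,0],[0,0,0],0]
    - [[0.5,-0.7,0],[0,0,0],0]
    - [[0.5,-0.7,0],[0,0,0],0]
    - [[0.5,-0.7,0],[0,0,0],0]

```text
time_s: 1.4
eef_pos: [377.4, -228.7, 229.7]
orientation: [1.0, -0.0, 0.0, 0.0]
ft_force: [-0.2, -0.2, 0.5]
width: 1.0
finger_force: 0.0
```

Call:
move_arm:
  targets:
    - [[0.5,-0.7,0],[0,0,0],0]
    - [[0.5,-0.7,0],[0,0,0],0]
    - [[0.53,-0.77,0],[0,0,0],0]
    - [[0,0,0.8],[0,0,0],0]
    - [[0,0,0.8],[0,0,0],0]
    - [[0,0,0],[0,0,0],0]

```text
time_s: 2.15
eef_pos: [466.7, -99.3, 131.4]
orientation: [1.0, 0.0, -0.003, -0.001]
ft_force: [-0.5, -0.2, -0.3]
width: 0.7
finger_force: 0.0
```

Run:
```python
from bench import r
from h import *
s=r.sense();print(s['time_s'],s['eef_pos'])
c=r.camera("side");im=c["frame"][:,:,::-1].copy();a=im[120:290,200:440];a=cv2.resize(a,None,fx=3.3,fy=3.3,interpolation=cv2.INTER_CUBIC)
c2=r.camera("top");b=c2["frame"][:,:,::-1][150:290,220:400]
cv2.imwrite("pics/s1.png",a);cv2.imwrite("pics/t1.png",cv2.resize(b,None,fx=4.2,fy=4.2))
w=r.camera("wrist");print(w["T_tool_cam"].round(1).tolist())
```

```text
2.15 [466.73019055 -99.28850857 131.41522306]
[[0.0, 1.0, 0.3, 81.7], [1.0, -0.0, -0.0, -0.0], [-0.0, 0.3, -1.0, -155.3], [0.0, 0.0, 0.0, 1.0]]
```

View pics/s1.png

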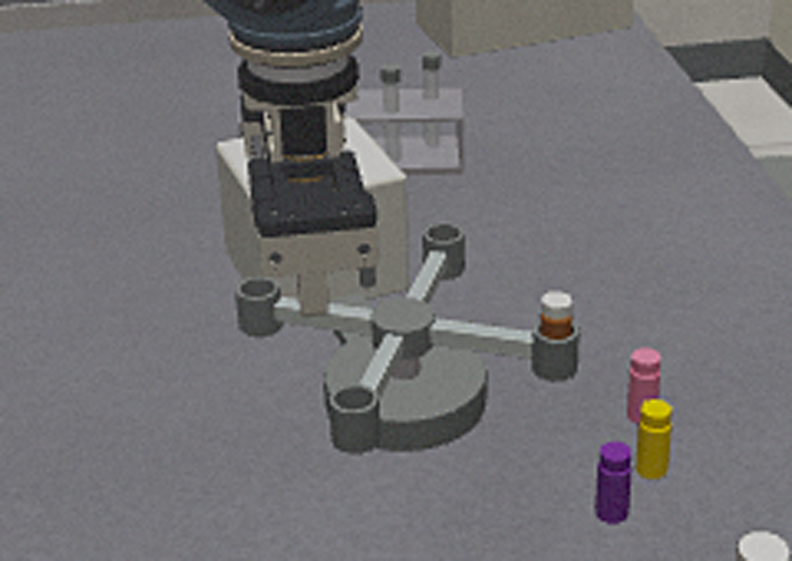

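The side view shows the closed finger (crop (313,300)) behind the arm plane, in the gap between two arms, and the amber vial with its white cap seated in the right-hand cup (556,320). Next I work out the push path.

```bash
cat > path.py <<'E'
from h import *
A=np.array([530,-56.]);
def fin(phi,r=65):
    p=np.radians(phi);u=np.array([np.cos(p),np.sin(p)]);n=np.array([np.sin(p),-np.cos(p)])
    return A+r*u+n*(7+7.5*abs(n[0])+17.5*abs(n[1]))
E
python3 - <<'E'
from path import *
p=np.array([466.7,-99.3])
for ph in [243,252,261,270,280,290,300,310,320,330,340,350,358,364]:
    q=fin(ph);d=(q-p)/60;print(ph,q.round(0),[round(d[0],2),round(-d[1],2)]);p=q
E
```

```text
243 [ 481. -104.] [np.float64(0.24), np.float64(0.08)]
252 [ 491. -112.] [np.float64(0.17), np.float64(0.13)]
261 [ 503. -118.] [np.float64(0.19), np.float64(0.1)]
270 [ 516. -121.] [np.float64(0.21), np.float64(0.06)]
280 [ 524. -123.] [np.float64(0.14), np.float64(0.03)]
290 [ 533. -124.] [np.float64(0.15), np.float64(0.01)]
300 [ 543. -123.] [np.float64(0.16), np.float64(-0.01)]
310 [ 553. -121.] [np.float64(0.17), np.float64(-0.04)]
320 [ 564. -117.] [np.float64(0.17), np.float64(-0.07)]
330 [ 573. -111.] [np.float64(0.16), np.float64(-0.1)]
340 [ 582. -103.] [np.float64(0.15), np.float64(-0.14)]
350 [590. -92.] [np.float64(0.12), np.float64(-0.17)]
358 [594. -83.] [np.float64(0.08), np.float64(-0.16)]
364 [597. -76.] [np.float64(0.04), np.float64(-0.11)]
```

Call:
move_arm:
  targets:
    - [[0,0,0.45],[0,0,0],0]
    - [[0,0,0.45],[0,0,0],0]
    - [[0,0,0],[0,0,0],0]

```text
time_s: 2.68
eef_pos: [468.6, -100.1, 80.1]
orientation: [1.0, -0.0, -0.0, -0.0]
ft_force: [-0.2, 0.9, 0.9]
width: 0.3
finger_force: 0.0
```

Call:
move_arm:
  targets:
    - [[0.2,0.08,0],[0,0,0],0]
    - [[0.17,0.13,0],[0,0,0],0]
    - [[0.19,0.1,0],[0,0,0],0]
    - [[0.21,0.06,0],[0,0,0],0]
    - [[0.14,0.03,0],[0,0,0],0]
    - [[0.15,0.01,0],[0,0,0],0]
    - [[0.16,-0.01,0],[0,0,0],0]
    - [[0,0,0],[0,0,0],0]
    - [[0,0,0],[0,0,0],0]

```text
time_s: 3.8
eef_pos: [541.8, -124.0, 79.7]
orientation: [1.0, 0.0, 0.0, 0.0]
ft_force: [-0.1, -0.1, 1.1]
width: 0.5
finger_force: 0.0
```

Run:
```python
from bench import r
from h import *
s=r.sense();print(s['time_s'],s['eef_pos'],s['ft_force'])
c=r.camera("side");im=c["frame"][:,:,::-1];a=cv2.resize(im[120:290,200:440],None,fx=3.3,fy=3.3,interpolation=cv2.INTER_CUBIC)
cv2.imwrite("pics/s2.png",a)
```

```text
3.8 [ 541.83794263 -123.95528641   79.68715008] [-0.09233721 -0.14380535  1.13455195]
```

View pics/s2.png

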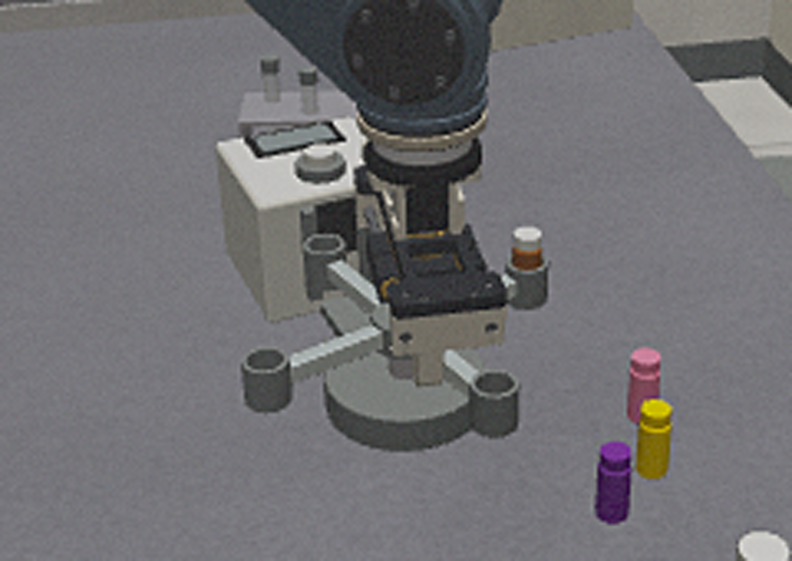

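The finger pushes the arm well: the vial (crop (527,255)) stays seated and has moved on around. Continue to just short of the window.

Call:
move_arm:
  targets:
    - [[0.17,-0.04,0],[0,0,0],0]
    - [[0.17,-0.07,0],[0,0,0],0]
    - [[0.16,-0.1,0],[0,0,0],0]
    - [[0.15,-0.14,0],[0,0,0],0]
    - [[0.12,-0.17,0],[0,0,0],0]
    - [[0.08,-0.16,0],[0,0,0],0]
    - [[0,0,0],[0,0,0],0]
    - [[0,0,0],[0,0,0],0]

```text
time_s: 4.85
eef_pos: [592.7, -83.1, 79.6]
orientation: [1.0, -0.0, 0.0, -0.0]
ft_force: [0.0, -0.2, -1.3]
width: 0.3
finger_force: 0.0
```

Run:
```python
from bench import r
from h import *
s=r.sense();print(s['time_s'],s['eef_pos'],s['ft_force'])
c=r.camera("side");im=c["frame"][:,:,::-1];a=cv2.resize(im[120:290,200:440],None,fx=3.3,fy=3.3,interpolation=cv2.INTER_CUBIC)
c2=r.camera("top");b=cv2.resize(c2["frame"][:,:,::-1][150:290,220:460],None,fx=3.3,fy=3.3)[:,:792]
cv2.imwrite("pics/s3.png",cv2.resize(np.vstack([a,b[:,:a.shape[1]]]),(456*792//792*1,590)) if 0 else cv2.resize(np.vstack([a[:,:792],b]),None,fx=.58,fy=.58))
```

```text
4.85 [592.73893061 -83.11717722  79.60247526] [ 2.20159425e-04 -1.67525692e-01 -1.32525176e+00]
```

View pics/s3.png

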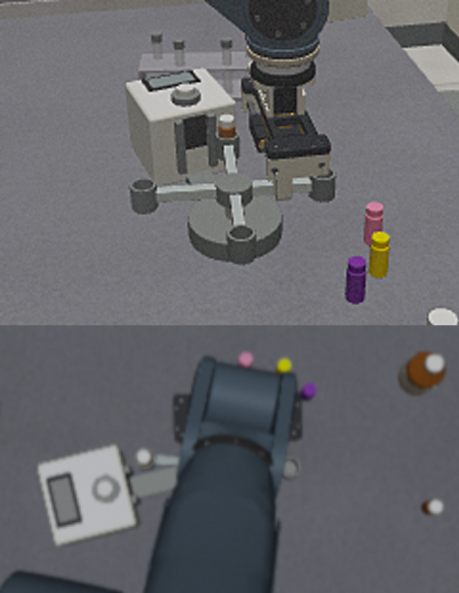

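Side view: the vial is at composite (227,127), just short of the window. Top view: the cap is at (145,457), the housing at about (88,495), and the finger still rests on the cup C arm. Now I measure the angles with masks.

```bash
cat > meas.py <<'E'
from bench import r
from path import *
c=r.camera("top");hsv=cv2.cvtColor(c["frame"],cv2.COLOR_RGB2HSV)
x0,y0=230,195
m=cv2.inRange(hsv,(0,0,150),(180,50,255))[y0:280,x0:320]
for k in cv2.findContours(m,cv2.RETR_EXTERNAL,cv2.CHAIN_APPROX_NONE)[0]:
    a=cv2.contourArea(k)
    if a<15: continue
    (cx,cy),(w,h),g=cv2.minAreaRect(k);cx+=x0;cy+=y0
    print("area",a,(round(cx,1),round(cy,1)),(w,h))
    if a>800:
        B=np.array([cast(c,q+[x0,y0],115)[:2] for q in cv2.boxPoints(((cx-x0,cy-y0),(w,h),g))])
        ctr=B.mean(0);e=[B[1]-B[0],B[2]-B[1]];v=ctr-A
        print("housing ctr",ctr.round(1),"dist",np.linalg.norm(v).round(1),"ang",np.degrees(np.arctan2(v[1],v[0])).round(1),"edges",[(np.linalg.norm(q).round(1),(np.degrees(np.arctan2(q[1],q[0]))%90).round(1)) for q in e])
    elif a<120:
        p=cast(c,(cx,cy),112)[:2]-A;print("cap",(p+A).round(1),np.linalg.norm(p).round(1),np.degrees(np.arctan2(p[1],p[0])).round(1))
# side camera
s=r.camera("side");hs=cv2.cvtColor(s["frame"],cv2.COLOR_RGB2HSV)
m=cv2.inRange(hs,(5,120,60),(18,255,255))[150:230,280:400]
n,l,st,ce=cv2.connectedComponentsWithStats(m)
for i in range(1,n):
    if st[i,4]>8:
        px=ce[i]+[280,150];p=cast(s,px,93)[:2]-A;print("amber side",px.round(1),(p+A).round(1),np.linalg.norm(p).round(1),np.degrees(np.arctan2(p[1],p[0])).round(1))
E
python3 meas.py
```

```text
area 24.5 (294.5, 218.0) (5.0, 6.0)
cap [544.   60.4] 117.3 83.2
area 1732.0 (264.5, 238.1) (42.20119857788086, 43.17134094238281)
housing ctr [486.1 149.7] dist 210.3 ang 102.0 edges [(np.float64(128.2), np.float64(13.0)), (np.float64(125.1), np.float64(13.4))]
amber side [318.4 188.7] [546.1  56.5] 113.7 81.9
```

Call:
move_arm:
  targets:
    - [[0.03,-0.12,0],[0,0,0],0]
    - [[0.03,-0.12,0],[0,0,0],0]
    - [[0.02,-0.08,0],[0,0,0],0]
    - [[0,0,0],[0,0,0],0]
    - [[0,0,0],[0,0,0],0]

```text
time_s: 5.68
eef_pos: [597.6, -63.8, 79.6]
orientation: [1.0, -0.0, 0.0, -0.0]
ft_force: [0.1, 0.5, 0.0]
width: 0.4
finger_force: 0.1
```

```bash
python3 meas.py
```

```text
area 26.5 (296.0, 230.0) (6.0, 6.0)
cap [508.2  56.4] 114.5 101.0
area 1732.0 (264.5, 238.1) (42.20119857788086, 43.17134094238281)
housing ctr [486.1 149.7] dist 210.3 ang 102.0 edges [(np.float64(128.2), np.float64(13.0)), (np.float64(125.1), np.float64(13.4))]
amber side [305.5 190.6] [511.4  53.2] 110.8 99.7
```

Call:
move_arm:
  targets:
    - [[0,-0.02,0],[0,0,0],0]
    - [[0,0,0],[0,0,0],0]
    - [[0,0,0],[0,0,0],0]
    - [[0,0.2,0],[0,0,0],0]
    - [[0,0.2,0],[0,0,0],0]
    - [[0,0,-0.9],[0,0,0],0]
    - [[0,0,-0.9],[0,0,0],0]
    - [[0,0,-0.2],[0,0,0],0]
    - [[0,0,0],[0,0,0],0]

```text
time_s: 6.9
eef_pos: [597.5, -87.3, 199.8]
orientation: [1.0, -0.0, 0.0, 0.0]
ft_force: [-0.3, 0.7, 0.0]
width: 0.4
finger_force: 0.0
```

```bash
python3 meas.py
python3 - <<'E'
from bench import r
from h import *
c=r.camera("side");cv2.imwrite("pics/s4.png",cv2.resize(c["frame"][:,:,::-1][130:270,230:400],None,fx=4.2,fy=4.2,interpolation=cv2.INTER_CUBIC))
E
```

```text
area 25.0 (295.5, 230.0) (6.0, 5.0)
cap [508.2  57.9] 116.0 100.8
area 1729.0 (264.4, 238.1) (42.20119857788086, 42.928802490234375)
housing ctr [486.  150.1] dist 210.7 ang 102.0 edges [(np.float64(127.5), np.float64(13.0)), (np.float64(125.1), np.float64(13.4))]
amber side [305.3 190.6] [510.8  53.5] 111.2 99.9
```

View pics/s4.png

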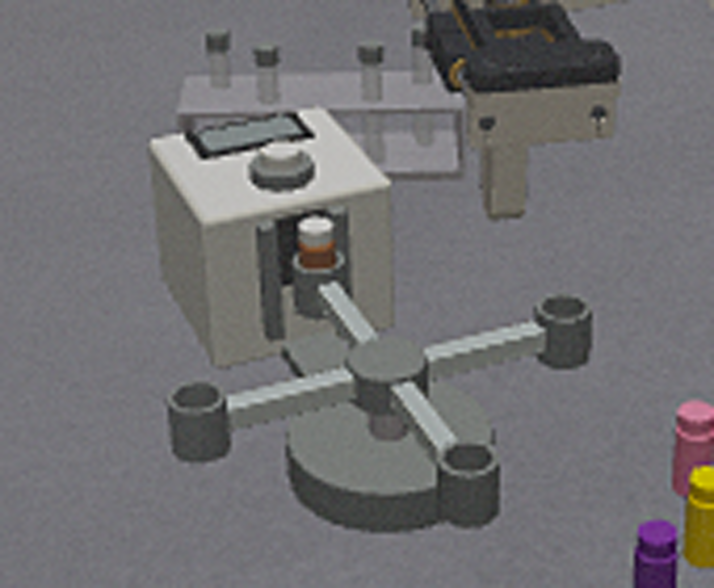

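The vial stands upright in its cup at the window (crop (316,240)), between cheeks at about x=268 and x=342. The finger is clear and high. Next, a cross-check of its angle in the side view against the reader's own edges.

Run:
```python
from bench import r
from path import *
c=r.camera("side")
P=lambda x,y,z:cast(c,(230+(x+.5)/4.2-.5,130+(y+.5)/4.2-.5),z)[:2]
an=lambda v:np.degrees(np.arctan2(v[1],v[0])).round(1)
B,L,Rr=P(470,458,87),P(200,395,87),P(564,310,87);V=P(316,226,112);H=P(388,355,82)
print("cups",B,L,Rr,"vial",V,"hub",H,"mid LR",(L+Rr)/2)
print("LR ang",an(L-Rr)-90,"B->V",an(V-B))
q=[P(*t,115) for t in[(150,143),(205,222),(388,183),(330,110)]]
print([(an(q[(i+1)%4]-q[i])%90,np.linalg.norm(q[(i+1)%4]-q[i]).round()) for i in range(4)],"ctr",np.mean(q,0),"axis->ctr",an(np.mean(q,0)-(L+Rr)/2))
print("key",P(283,155,137), "axis->key",an(P(283,155,137)-(L+Rr)/2))
```

```text
cups [ 564.1938178  -166.13751467] [427.21620962 -78.26780098] [648.84499944 -30.58912827] vial [511.07596843  58.08638018] hub [538.39082848 -50.93366426] mid LR [538.03060453 -54.42846463]
LR ang -257.9 B->V 103.3
[(np.float64(13.5), np.float64(123.0)), (np.float64(13.3), np.float64(124.0)), (np.float64(10.799999999999997), np.float64(119.0)), (np.float64(11.699999999999989), np.float64(129.0))] ctr [490.4934474 145.1707833] axis->ctr 103.4
key [497.52305938 110.59411259] axis->key 103.8
```

The two views agree (carousel 101 to 103°, reader 102 to 103°), so the vial is within about 3 mm of the spot. Now to the key at about (492,117).

Call:
move_arm:
  targets:
    - [[-0.44,-0.85,0],[0,0,0],0]
    - [[-0.44,-0.85,0],[0,0,0],0]
    - [[-0.44,-0.85,0],[0,0,0],0]
    - [[-0.44,-0.85,0],[0,0,0],0]
    - [[0,0,0],[0,0,0],0]
    - [[0,0,0.35],[0,0,0],0]
    - [[0,0,0.35],[0,0,0],0]
    - [[0,0,0],[0,0,0],0]

```text
time_s: 8.1
eef_pos: [491.3, 116.5, 156.0]
orientation: [1.0, -0.0, -0.002, 0.0]
ft_force: [-0.2, 0.3, 0.2]
width: 0.3
finger_force: 0.0
```

Run:
```python
from bench import r
from h import *
s=r.sense();print(s['eef_pos'],s['ft_force'])
c=r.camera("side");cv2.imwrite("pics/s5.png",cv2.resize(c["frame"][:,:,::-1][130:270,230:400],None,fx=4.2,fy=4.2,interpolation=cv2.INTER_CUBIC))
```

```text
[491.26788924 116.48396098 156.01046427] [-0.17938871  0.34854352  0.21262363]
```

View pics/s5.png

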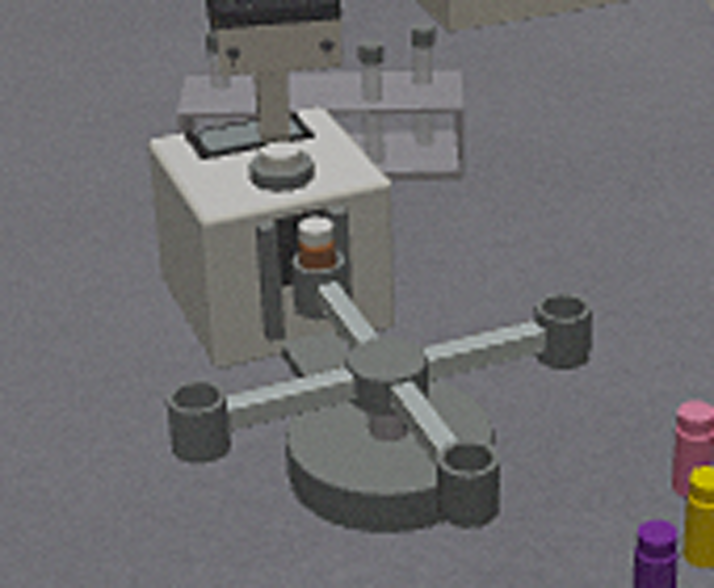

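The finger tip (crop (272,135)) is about 5 mm left of the key centre (283,155). I shift it 4 mm in +x, then press.

Call:
move_arm:
  targets:
    - [[0.07,0.03,0.1],[0,0,0],0]
    - [[0,0,0.07],[0,0,0],0]
    - [[0,0,0.05],[0,0,0],0]
    - [[0,0,0.03],[0,0,0],0]
    - [[0,0,0],[0,0,0],0]

```text
time_s: 8.78
eef_pos: [496.5, 115.4, 142.9]
orientation: [1.0, 0.0, 0.0, 0.0]
ft_force: [1.5, -1.1, 3.5]
width: 0.4
finger_force: 1.8
```

Call:
move_arm:
  targets:
    - [[0,0,0.03],[0,0,0],0]
    - [[0,0,0.02],[0,0,0],0]
    - [[0,0,0],[0,0,0],0]
    - [[0,0,0],[0,0,0],0]

```text
time_s: 9.28
eef_pos: [496.6, 115.4, 141.8]
orientation: [1.0, 0.0, 0.001, 0.0]
ft_force: [-7.2, -3.7, 28.4]
width: 0.3
finger_force: 14.0
```

The force has climbed to 28 N, so the key is at its stop, and the hold was long enough. Release and rise.

Call:
move_arm:
  targets:
    - [[0,0,-0.3],[0,0,0],0]
    - [[0,0,-0.8],[0,0,0],0]
    - [[0,0,-0.8],[0,0,0],0]
    - [[0,0,0],[0,0,0],0]
    - [[0,0,0],[0,0,0],0]

```text
time_s: 9.9
eef_pos: [495.4, 115.5, 252.6]
orientation: [1.0, -0.0, -0.001, 0.0]
ft_force: [-0.2, -1.3, -0.7]
width: 0.3
finger_force: 0.0
```

Run:
```python
from bench import r
from h import *
s=r.sense();print(s['eef_pos'],s['ft_force'])
c=r.camera("side");cv2.imwrite("pics/s6.png",cv2.resize(c["frame"][:,:,::-1][130:270,230:400],None,fx=4.2,fy=4.2,interpolation=cv2.INTER_CUBIC))
```

```text
[495.40757581 115.48301286 252.63750907] [-0.18107283 -1.34836383 -0.68979096]
```

View pics/s6.png

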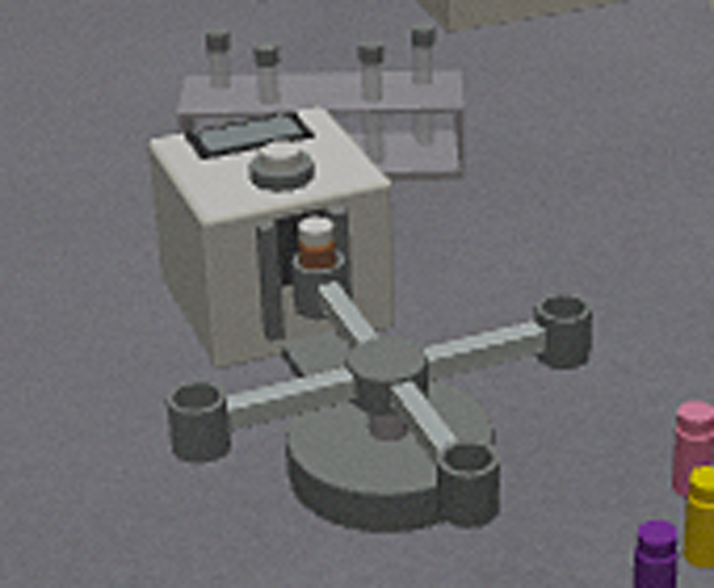

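The key is up again (crop (283,160)), the vial has not moved from the window (316,240), and the arm is clear.

```bash
python3 -c "
from bench import r
print(r.hand_in())"
```

```text
the job is handed in; nothing more can be done
None
```

The job is handed in: by my measurements the vial stands within about 3 mm of the window spot, and the key was pressed to its stop and is up again; the hand-in call returned no verdict.

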